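# Draw out the coaster drawer with the pull hook

### The job

Take the orange-handled pull hook from its rack, reach its foot in under the ledge of the low wooden stand, feel for the hidden pull loop on the drawer front and catch it, and gently draw the drawer at least 8 cm open with the hook. Then unhook it, leave the drawer open and hang the hook back in its rack by its collar. Keep hands off the stand itself, never force the hook against it, and do not disturb the canister standing on top.

Things in the scene. Friction and masses are not known exactly. Their poses are not given: they have to be found in the camera images.
- hook_grip (a point): Centre of the pull hook's orange handle, 26 (x) x 22 (y) x 52 (z) mm; loose tool, about 120 g. Hook axes: z up, x from shank to tip. Grasp from above across y. Steel collar plate 36 (x) x 46 (y) x 4 mm, underside 30 mm below this point. Below it an 8 mm round shank leads down to a foot whose underside is 80 mm below this point. It hangs upright in the rack at the start.
- hook_tip (a point): Middle of the top of the hook's upturned tip (8 mm round), 84 mm in +x and 52 mm below the handle centre; same axes as hook_grip. The foot is an 8 mm round bar along x from the shank to the tip; the tip stands 20 mm above the foot's upper side, 28 mm above its underside.
- stand: Low dark wooden stand, fixed; place and yaw vary. Origin on the counter, middle of the plane of the closed drawer's front; x back into the stand, y left, z up. Top board 214 mm wide, x -60 to +160 mm, 68 to 84 mm above the counter. Side cheeks at |y| 97 to 107 mm reach forward to x = -48 mm; between them, before the drawer, is bare counter. At most 15 N from the hook on it, its drawer or loop.
- stand_ledge (a point): Middle of the lower front edge of the stand's ledge (the top board's front 60 mm, overhanging the drawer's front), 68 mm above the counter; same axes as the stand. It hides the drawer's pull loop from above.
- drawer_face (a point): Middle of the drawer's front at the loop's height, 44 mm up; moves with the drawer; axes as the stand. Loop: level U of 6 mm round steel bar (41 to 47 mm up), 28 mm out from the face, 32 mm wide outside, 20 inside; its hole, 4 to 22 mm before the face, takes the tip from below. Its middle lies anywhere within 55 mm either side in y: not measured, find it by feel. It will not shift along the face.
- drawer (a joint): How far the drawer is out (m): 0 closed, 0.11 at its stop, coming towards -x of the stand; starts up to 0.008 open. Slides with about 3 N friction and stays where it is left.
- rack: Grey metal rack for the hook, fixed; place and yaw vary. Origin on the counter under the hanging place; axes as the hanging hook's. Two rails along x, x -33 to +27 mm, tops 62 mm up, 24 mm clear gap between; back plate at x -39 to -33 mm; gap open upward and to +x. Base plate 5 mm thick, to x = +30 mm.
- rack_seat (a point): Hanging place: middle of the gap at the height of the rail tops, 62 mm up; axes as the rack. The collar rests on the rails here, between 3 mm high end lips 51 mm apart in x. The hook is lifted straight up and lowered straight in, foot through the gap towards +x; hung, its handle centre is 30 mm above this point.
- canister_centre (a point): Half-way up a round lidded canister, 102 mm diameter, 150 mm tall, standing loose on the stand's top about 85 mm behind the plane of the closed drawer's front.
Things that resemble listed ones, but are neither listed nor needed, are in the scene too. Leave any purple look-alike of the part that bears canister_centre alone.

How it is judged:
By the outcome, as a careful person would: the job done as asked, in the order asked, and still so for the second after the job is handed in, with the robot touching nothing.
It also fails if it takes over 69 s, if anything falls off the work surface, if the arm or the gripper's body presses on something with over 40 N, if the wrist force passes 120 N, or if a joint passes its speed limit or range.

### The arm

A 6-joint arm with a two-finger parallel gripper is mounted at the origin on a cart in front of the work surface, level with it; the furniture and walls round the work are solid. World frame = base frame: x ahead of the robot, y to its left, z up, the work surface at z = 0. Lengths are in mm, angles in degrees, forces in N, time in s.
With the tool pointing down it reaches from about 325 to 900 mm from the base axis. Payload 3.5 kg.
Tool frame: the origin (TCP) lies at the very end of the fingers, on their centre line; the grasp point (between the pads) lies 19 mm behind it (env.grasp_offset is the distance from the TCP to the grasp point, in mm); z points along the fingers, y is the line along which they close (so a half turn about z gives the same grasp; the last joint's range is limited). The gripper opens to 85 mm and grips with 20 to 120 N. Pads are 22 mm wide; open, the fingers measure 114 mm over their backs; the gripper's body (76 mm by 85 mm) begins 54 mm behind the grasp point. The pads swing forward as they close: fully open they stand 13 mm farther back than shut.
Start: joints at [63.69, 15.837, -1.513, 72.651, 0, 84.076], TCP at [217.719, 585.85, 231.313] pointing down, gripper open.
Joint ranges: [-178.77, 178.77], [-48.84, 107.48], [-61.69, 71.31], [-111.58, 123.2], [-90, 87.43], [-180, 180]. Speed limits (degrees/s): [147.25, 147.25, 180, 180, 180, 180].

### API

Orientations are given as a 3x3 rotation matrix whose columns are the frame's x, y, z axes.
In Python, from cell import status, imaging, env gives the robot as it stands.
- The arm moves only by the tool jog_arm, never from a script. Its argument "moves" is text: rows parted by semicolons, each of 5 numbers parted by spaces: the shift along the tool's x, y, z in mm, then the turn about the tool's z in rad, then the opening, from 0 (shut) to 1 (fully open). In form: dx dy dz turn claw; .... A call has 1 to 8 rows; each row is the pose to reach, as a shift and turn from the pose commanded when the call began, along the tool's axes at that moment; what a row does not reach only later rows make up. A row lasts 1/8 s, in which the tool goes at most 62.5 mm and 10.7 degrees, less where a joint would pass 70% of its speed; a pose out of reach is approached as far as the arm can. A call with a gripper value outside its range is refused whole. The fingers move at their own pace and stop on an object; "squeeze" is the grip in N (left out, the last holds). Time passes only in rows, so rows that repeat a pose let the fingers close. It gives the time, the measured TCP pose, the force, the opening and the grip force at its end, in the units of the state.
- status.observe(): the state, without advancing time (a new reading comes with each control period).
- imaging.snapshot(name): name is "scene" or "top" or "wrist"; returns a dict with "image" (384x512x3 uint8, red, green, blue), "fx", "fy", "cx", "cy" (pixels), "pose" (4x4, takes a point from camera to world coordinates). Camera axes: x right, y down, z forward; pixel columns grow to the right and rows downward; lengths in mm; the calibration is good to about 2 mm. A picture is of the moment at which its call begins. There is no depth.
- env.job_done(): hands the job in; it is judged then, once.
The state is a dict: "time_s": time; "q": joint angles; "joint_vel": joint speeds; "tau": joint torques, N m; "tcp_pos": TCP position; "ee_rot": TCP orientation; "wrist_force": force on the tool from outside, world axes, zero at the start; "moment": the same for the moment, N m; "opening": finger opening in mm; "gripper_force": force on a finger pad.
Only numpy, scipy, OpenCV 4.12 (cv2) and the standard library are available. Lean on these libraries where they do the work, as an engineer would, in place of code of your own. Each camera call takes 0.05 s, during which the arm holds its last target. There are 200 camera calls.

## Working session

There is one attempt and no reset: what is moved stays moved. The work goes in short steps, Python scripts to look and compute and a tool call to move; the robot and the scene stay as the last step left them, time stands still between calls to the robot, and variables do not carry over. Pictures are saved under pics/ and viewed, at most 10 in all, crops included, and the job is handed in when it is done.

Besides the shell and the picture viewer there is one more tool, called after "Emit:" in YAML: its name, and indented under it one key for each argument. jog_arm: Moves the arm, as the interface text tells. Its arguments: {"type":"object","properties":{"moves":{"type":"string"},"squeeze":{"type":"number"}},"required":["moves"]}

```bash
ls; mkdir -p pics
python3 - <<'E'
from cell import status, imaging, env
import cv2,numpy as np
s=status.observe(); print(s)
ims=[]
for n in ("scene","top"):
    d=imaging.snapshot(n); np.savez(f"pics/{n}0.npz",**d)
    cv2.imwrite(f"pics/{n}0.png",cv2.cvtColor(d["image"],cv2.COLOR_RGB2BGR)); print(n,d["fx"],d["fy"],d["cx"],d["cy"],np.round(d["pose"],3).tolist())
E
```

```text
pics
{'time_s': 0.0, 'q': array([ 6.36888016e+01,  1.58792632e+01, -1.59903370e+00,  7.26518910e+01,
        3.37878192e-03,  8.40753696e+01]), 'joint_vel': array([ 0.03814303,  0.03651841, -0.03402291,  0.01540038, -0.07638047,
       -0.0474069 ]), 'tau': array([ 7.24259735e-04, -4.45506871e+01,  2.95205945e+01,  1.64547097e-02,
        7.90630997e-05, -1.55389915e-05]), 'tcp_pos': array([217.36159714, 585.1374494 , 230.13903771]), 'ee_rot': array([[-9.37363502e-01,  3.48351177e-01, -1.06000873e-03],
       [ 3.48352666e-01,  9.37361391e-01, -2.01066667e-03],
       [ 2.93193159e-04, -2.25398242e-03, -9.99997417e-01]]), 'wrist_force': array([-0.06584001, -0.30698966, -0.08599448]), 'moment': array([-0.01395591,  0.00393458, -0.03603613]), 'gripper_force': 0.0, 'opening': 84.80776506136586}
scene 415.3383826138639 415.3383826138639 249.09656407292144 188.896342019659 [[0.876, -0.343, 0.339, 288.925], [-0.482, -0.602, 0.636, -781.003], [-0.014, -0.721, -0.693, 782.473], [0.0, 0.0, 0.0, 1.0]]
top 368.866920420978 368.866920420978 259.6684711634985 199.30202022548795 [[0.021, -0.983, 0.184, 402.047], [-1.0, -0.024, -0.014, -175.817], [0.018, -0.184, -0.983, 1046.413], [0.0, 0.0, 0.0, 1.0]]
```

View pics/scene0.png

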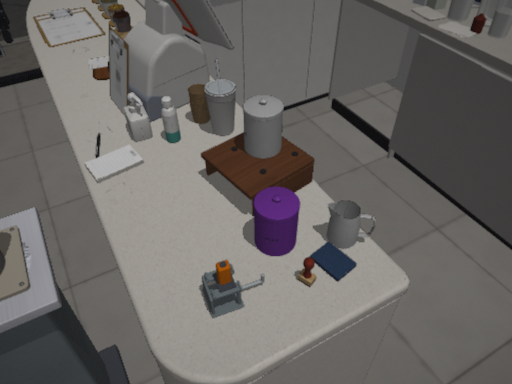

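View pics/top0.png

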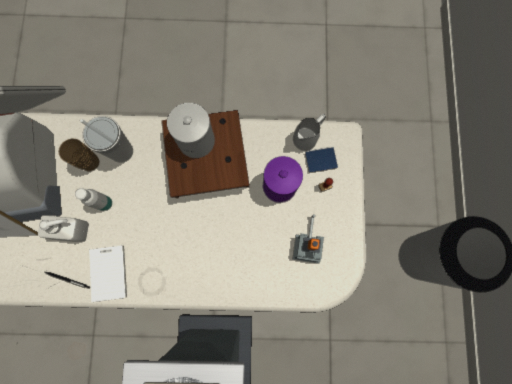

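The scene view shows the hook with its orange handle at about (224,272) in the grey rack, its foot pointing to the tip at (262,278). The stand is at (258,165) with the grey canister on top, and the purple look-alike is at (276,222). The top view has the stand at (205,153) and the hook at (313,244), with its tip at (311,217).

```bash
cat > h.py <<'E'
import numpy as np,cv2
from cell import status, imaging, env
def load(n): return dict(np.load(f"pics/{n}.npz"))
def snap(n,f):
    d=imaging.snapshot(n); np.savez(f"pics/{f}.npz",**d); return d
def ray(d,u,v):
    P=d["pose"]; r=P[:3,:3]@np.array([(u-d["cx"])/d["fx"],(v-d["cy"])/d["fy"],1]); return P[:3,3],r/np.linalg.norm(r)
def onz(d,u,v,z):
    o,r=ray(d,u,v); return o+r*(z-o[2])/r[2]
def proj(d,p):
    P=d["pose"]; c=P[:3,:3].T@(np.asarray(p,float)-P[:3,3]); return np.array([d["fx"]*c[0]/c[2]+d["cx"],d["fy"]*c[1]/c[2]+d["cy"]])
def tri(d1,p1,d2,p2):
    o1,r1=ray(d1,*p1);o2,r2=ray(d2,*p2)
    t=np.linalg.lstsq(np.c_[r1,-r2],o2-o1,rcond=None)[0]
    a=o1+t[0]*r1;b=o2+t[1]*r2; return (a+b)/2,np.linalg.norm(a-b)
def crop(d,x0,y0,x1,y1,k,f):
    im=cv2.cvtColor(d["image"],cv2.COLOR_RGB2BGR)[y0:y1,x0:x1]; cv2.imwrite(f"pics/{f}.png",cv2.resize(im,None,fx=k,fy=k,interpolation=cv2.INTER_CUBIC))
E
python3 - <<'E'
from h import *
S=load("scene0");T=load("top0")
a=cv2.resize(S["image"][90:320,190:330],None,fx=2.6,fy=2.6,interpolation=2)
b=cv2.resize(T["image"][95:270,150:345],None,fx=2.2,fy=2.2,interpolation=2)
H=max(a.shape[0],b.shape[0]);
c=np.zeros((H,a.shape[1]+b.shape[1],3),np.uint8);c[:a.shape[0],:a.shape[1]]=a;c[:b.shape[0],a.shape[1]:]=b
print(a.shape,b.shape);cv2.imwrite("pics/c1.png",c[:,:,::-1])
def cen(d,f):
    h=cv2.cvtColor(d["image"],cv2.COLOR_RGB2HSV);m=cv2.inRange(h,*f)
    n,l,st,ce=cv2.connectedComponentsWithStats(m);i=1+np.argmax(st[1:,4]);return ce[i],st[i]
o=((5,180,120),(16,255,255))
cs,ct=cen(S,o),cen(T,o);print(cs,ct,tri(S,cs[0],T,ct[0]))
# wood
for d,z in((T,84),(S,84)):
    h=cv2.cvtColor(d["image"],cv2.COLOR_RGB2HSV);m=cv2.inRange(h,(0,110,25),(14,255,170));
    m=cv2.morphologyEx(m,cv2.MORPH_CLOSE,np.ones((5,5)))
    n,l,st,ce=cv2.connectedComponentsWithStats(m);i=1+np.argmax(st[1:,4]);print(st[i])
    c=cv2.findContours((l==i).astype(np.uint8),0,2)[0][0]; q=cv2.approxPolyDP(cv2.convexHull(c),4,True)[:,0]
    for p in q: print(p,onz(d,*p,z).round(0))
print("canister top tri",tri(S,(263,105),T,(189,124)))
E
```

```text
(598, 364, 3) (385, 429, 3)
(array([222.75 , 266.875]), array([216, 261,  14,  11,  72], dtype=int32)) (array([314.13043478, 243.63043478]), array([310, 239,   9,  10,  46], dtype=int32)) (array([ 466.92313811, -329.97048711,  108.26028162]), np.float64(0.4886934086982933))
[ 163  111   86   86 4364]
[237 111] [ 830. -121.   84.]
[248 185] [ 620. -158.   84.]
[171 196] [585.  45.  84.]
[163 121] [795.  81.  84.]
[ 202  134  112   65 3919]
[202 153] [588.  43.  84.]
[241 134] [718.  66.  84.]
[282 137] [810.  -3.  84.]
[313 159] [ 830. -124.   84.]
[311 178] [ 783. -182.   84.]
[294 191] [ 721. -200.   84.]
[250 198] [ 617. -168.   84.]
[208 174] [566. -41.  84.]
canister top tri (array([736.81558946, -17.20244543, 217.8397205 ]), np.float64(4.732744523314857))
```

View pics/c1.png

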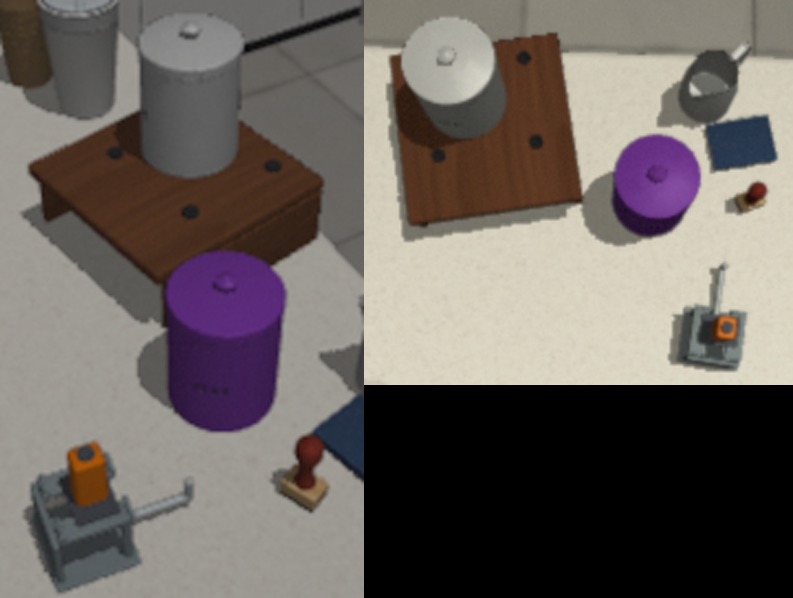

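The crops show that the ledge side faces the robot, between (171,196) and (248,185) in the top view. The hook tip is at top pixel (313,217) and scene pixel (263,276).

```bash
cat >> h.py <<'E'
def tohere(p,s=None):  # world displacement -> tool axes
    s=s or status.observe(); return s["ee_rot"].T@(np.asarray(p,float)-s["tcp_pos"])
def yawturn(th,s=None): # turn about tool z (rad) so that tool y is along world angle th+90 (mod 180)
    s=s or status.observe(); y=s["ee_rot"][:,1]; a=np.degrees(np.arctan2(y[1],y[0])); d=(a-(th+90)+90)%180-90; return np.radians(d),d
E
python3 - <<'E'
from h import *
S=load("scene0");T=load("top0")
tip=tri(S,(262.7,275.7),T,(312.7,217.5));print("tip",tip, onz(T,312.7,217.5,38),onz(S,262.7,276.2,38))
# orange top cap centre tri at dark dot: scene (86,454)/2.6 ; top (726,328)
cap=tri(S,(190+86.5/2.6,90+454/2.6),T,(150+(727-364)/2.2,95+328/2.2));print("cap",cap)
g=cap[0]; v=tip[0]-g; th=np.degrees(np.arctan2(v[1],v[0]));print("hook yaw",th,np.hypot(*v[:2]))
print("target shift",tohere([*g[:2],200]).round(1),yawturn(th))
# purple
h=cv2.cvtColor(T["image"],cv2.COLOR_RGB2HSV);m=cv2.inRange(h,(125,80,40),(155,255,255));ys,xs=np.nonzero(m);print("purple",xs.min(),xs.max(),ys.min(),ys.max())
print(tri(S,(190+225/2.6,90+282/2.6),T,(150+(657-364)/2.2,95+173/2.2)))
E
```

```text
tip (array([ 548.17622452, -340.23245591,   30.95061087]), np.float64(7.9722870071943035)) [ 543.31341051 -337.92277731   38.        ] [ 549.09758519 -346.10110694   38.        ]
cap (array([ 466.56728563, -331.11246924,  116.68452265]), np.float64(3.2155165304420876))
hook yaw -6.3764786249243794 82.1169474910153
target shift [-552.8 -772.1   31.7] (np.float64(-0.24451166023422102), np.float64(-14.009486173157626))
purple 263 302 156 201
(array([ 639.90015822, -247.21336074,  139.93922955]), np.float64(0.9071084783404465))
```

Emit:
jog_arm:
  moves: "-60 -45 0 -0.12 1;-120 -95 5 -0.245 1;-175 -145 10 -0.245 1;-222 -185 10 -0.245 1;-265 -225 10 -0.245 1;-302 -268 10 -0.245 1;-340 -318 10 -0.245 1;-378 -368 10 -0.245 1"

```text
time_s: 1.1
tcp_pos: [435.0, 136.0, 221.1]
ee_rot: [[-0.994, 0.11, 0.0], [0.11, 0.994, 0.0], [-0.0, 0.0, -1.0]]
wrist_force: [1.6, -1.1, -0.8]
opening: 85.7
gripper_force: 0.0
```

Run:
```python
from h import *
print(status.observe()["tcp_pos"],tohere([466.6,-331,200]).round(1),yawturn(-6.4))
```

```text
[435.00533738 135.96725388 221.08325141] [ -83.  -460.6   21.1] (np.float64(0.0010736513578580842), np.float64(0.06151569147375824))
```

Emit:
jog_arm:
  moves: "-11 -58 0 0 1;-22 -116 0 0 1;-33 -174 0 0 1;-44 -232 0 0 1;-55 -290 0 0 1;-66 -348 0 0 1;-77 -406 0 0 1;-83 -461 10 0 1"

```text
time_s: 2.1
tcp_pos: [466.7, -331.9, 211.6]
ee_rot: [[-0.994, 0.111, 0.001], [0.111, 0.994, -0.001], [-0.002, -0.001, -1.0]]
wrist_force: [1.3, -0.1, -0.4]
opening: 85.5
gripper_force: 0.0
```

Run:
```python
from h import *
print(status.observe()["tcp_pos"],status.observe()["time_s"])
d=snap("wrist","w1");print(d["fx"],d["cx"],d["cy"],d["pose"].round(3).tolist())
crop(d,0,0,512,384,1,"w1")
```

```text
[ 466.66626147 -331.91743135  211.63987395] 2.1
281.0813657598311 256.77161719115537 191.03017230346683 [[0.11, 0.942, 0.318, 385.293], [0.994, -0.104, -0.037, -321.93], [-0.002, 0.32, -0.947, 354.72], [0.0, 0.0, 0.0, 1.0]]
```

View pics/w1.png

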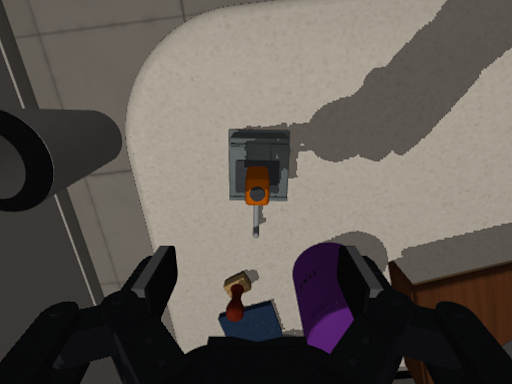

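The wrist view shows the hook's cap at about (257,193), its tip at (256,234) and the rack from (229,129) to (290,200). The purple canister is at lower right.

Run:
```python
from h import *
d=load("w1")
h=cv2.cvtColor(d["image"],cv2.COLOR_RGB2HSV)
m=cv2.inRange(h,(4,150,80),(18,255,255));n,l,st,ce=cv2.connectedComponentsWithStats(m);i=1+np.argmax(st[1:,4]);print(st[i],ce[i])
crop(d,215,115,305,250,4,"w1c")
c=onz(d,257,193,118);t=onz(d,255.8,233.5,40);print(c,t,np.degrees(np.arctan2(*(t-c)[1::-1])),np.linalg.norm((t-c)[:2]))
# rack corners
R=[onz(d,*p,62) for p in((229,129),(290,130))];v=R[1]-R[0];print(R,np.degrees(np.arctan2(v[1],v[0]))-90)
s=onz(d,229,200,5)-onz(d,288,200,5);print(np.degrees(np.arctan2(s[1],s[0]))+90)
```

```text
[245 179  24  27 407] [256.62899263 191.04668305]
[ 466.59478846 -331.11535662  118.        ] [ 546.26174178 -341.49739805   40.        ] -7.424831062292468 80.34058897517352
[array([ 413.82655977, -354.14241265,   62.        ]), array([ 421.69951526, -292.19579243,   62.        ])] -7.243036970348868
-6.296483174507841
```

View pics/w1c.png

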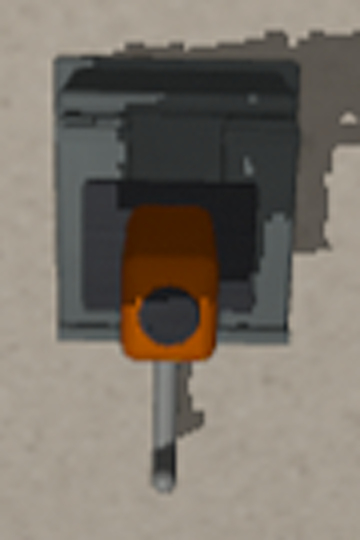

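The crop confirms the hook hanging, with its cap at full-frame (257.2,193.7) and tip at (255.8,235.5). I'll go down, grip and lift it straight up.

Emit:
jog_arm:
  moves: "0 0.6 50 0.012 1;0 0.6 90 0.012 1;0 0.6 118 0.012 1;0 0.6 135 0.012 1;0 0.6 135 0.012 0.4;0 0.6 135 0.012 0;0 0.6 135 0.012 0;0 0.6 135 0.012 0"
  squeeze: 50

```text
time_s: 3.15
tcp_pos: [467.4, -329.8, 77.9]
ee_rot: [[-0.992, 0.123, 0.002], [0.123, 0.992, -0.002], [-0.003, -0.002, -1.0]]
wrist_force: [0.8, -1.1, 3.7]
opening: 21.4
gripper_force: 49.6
```

Emit:
jog_arm:
  moves: "0 0 0 0 0;0 0 0 0 0;0 0 0 0 0"

```text
time_s: 3.52
tcp_pos: [467.4, -329.8, 77.8]
ee_rot: [[-0.992, 0.123, 0.002], [0.123, 0.992, -0.002], [-0.002, -0.002, -1.0]]
wrist_force: [-1.1, -0.5, 5.5]
opening: 21.6
gripper_force: 49.8
```

Emit:
jog_arm:
  moves: "0 0 -6 0 0;0 0 -20 0 0;0 0 -40 0 0;0 0 -60 0 0;0 0 -80 0 0;20 10 -85 -0.05 0;50 50 -85 -0.15 0;70 100 -85 -0.25 0"

```text
time_s: 4.53
tcp_pos: [408.3, -220.3, 161.9]
ee_rot: [[-0.992, -0.128, 0.0], [-0.128, 0.992, 0.0], [-0.0, 0.0, -1.0]]
wrist_force: [1.5, 0.2, -0.4]
opening: 21.5
gripper_force: 49.2
```

Run:
```python
from h import *
s=status.observe();print(s["tcp_pos"],s["time_s"])
th=9.8;c,n=np.cos(np.radians(th)),np.sin(np.radians(th));O=np.array([658,-46.6]);
p=O+np.array([[c,-n],[n,c]])@[-175,-78]
print(p,tohere([*p,s["tcp_pos"][2]]).round(1),yawturn(th))
```

```text
[ 408.25660318 -220.29033245  161.87807719] 4.525
[ 498.8299587  -153.24847844] [-98.4  54.9   0. ] (np.float64(-0.04262759551653454), np.float64(-2.4423813138882196))
```

Emit:
jog_arm:
  moves: "-25 20 0 -0.043 0;-50 55 0 -0.043 0;-60 80 0 -0.043 0;-60 80 0 -0.043 0"

```text
time_s: 5.03
tcp_pos: [458.5, -132.5, 161.7]
ee_rot: [[-0.985, -0.172, -0.0], [-0.172, 0.985, 0.0], [0.0, 0.0, -1.0]]
wrist_force: [-1.2, -0.3, -1.5]
opening: 21.3
gripper_force: 49.4
```

Run:
```python
from h import *
d=snap("wrist","w2");t=snap("top","t2");print(status.observe()["tcp_pos"])
a=d["image"];b=t["image"][95:300,150:345]
c=np.zeros((384,512+195,3),np.uint8);c[:,:512]=a;c[:205,512:]=b
cv2.imwrite("pics/w2.png",c[:,:,::-1])
```

```text
[ 458.43951962 -134.13442324  161.64488155]
```

View pics/w2.png

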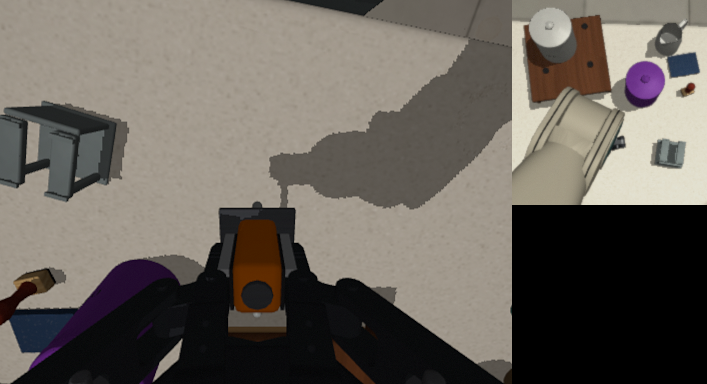

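The wrist view shows the gripped handle upright at (258,295), with the tip glint at about (257,315). The board's front edge shows at row ~333 between the fingers, and the rack is at left.

Run:
```python
from h import *
d=load("w2");im=d["image"].astype(int)
for u in (240,250,262,272): print(u,[tuple(im[v,u]) for v in range(324,344,2)])
for v in (312,315,318): print(v,[tuple(im[v,u]) for u in range(248,268,2)])
print("edge",onz(d,240,333,84),onz(d,272,333,84),"tip",onz(d,257,315,161.7+14.2-52))
T=load("top0")
h=cv2.cvtColor(T["image"],cv2.COLOR_RGB2HSV);m=cv2.inRange(h,(0,110,25),(14,255,170));m[:, :160]=0;m[:100]=0;m[205:]=0;m[:,255:]=0
ed={}
def fit(P): 
    vx,vy,x,y=cv2.fitLine(np.array(P,np.float32),cv2.DIST_HUBER,0,.01,.01).ravel();return (x,y),(vx,vy)
front=[(u,np.nonzero(m[150:,u])[0].max()+150.5) for u in range(180,240)]
right=[(np.nonzero(m[v])[0].max()+.5,v) for v in range(122,178)]
left=[(np.nonzero(m[v])[0].min()-.5,v) for v in range(150,190)]
W={}
for k,P in(("front",front),("right",right),("left",left)):
    (x,y),(a,b)=fit(P);p=onz(T,x,y,84);q=onz(T,x+20*a,y+20*b,84);v=(q-p)[:2];W[k]=(p[:2],v/np.linalg.norm(v));print(k,p,np.degrees(np.arctan2(v[1],v[0])))
def X(a,b):
    t=np.linalg.solve(np.c_[W[a][1],-W[b][1]],W[b][0]-W[a][0]);return W[a][0]+t[0]*W[a][1]
l,r=X("front","left"),X("front","right");print("corners",l,r,np.linalg.norm(l-r),(l+r)/2)
```

```text
240 [(np.int64(95), np.int64(89), np.int64(83)), (np.int64(83), np.int64(75), np.int64(66)), (np.int64(65), np.int64(48), np.int64(29)), (np.int64(62), np.int64(46), np.int64(27)), (np.int64(40), np.int64(26), np.int64(15)), (np.int64(27), np.int64(15), np.int64(7)), (np.int64(31), np.int64(16), np.int64(7)), (np.int64(15), np.int64(9), np.int64(8)), (np.int64(11), np.int64(10), np.int64(13)), (np.int64(7), np.int64(9), np.int64(10))]
250 [(np.int64(92), np.int64(87), np.int64(81)), (np.int64(80), np.int64(72), np.int64(63)), (np.int64(65), np.int64(48), np.int64(29)), (np.int64(62), np.int64(45), np.int64(27)), (np.int64(40), np.int64(27), np.int64(15)), (np.int64(28), np.int64(16), np.int64(6)), (np.int64(30), np.int64(16), np.int64(9)), (np.int64(34), np.int64(17), np.int64(8)), (np.int64(21), np.int64(14), np.int64(10)), (np.int64(8), np.int64(11), np.int64(10))]
262 [(np.int64(94), np.int64(89), np.int64(82)), (np.int64(82), np.int64(74), np.int64(64)), (np.int64(65), np.int64(47), np.int64(27)), (np.int64(62), np.int64(45), np.int64(28)), (np.int64(40), np.int64(27), np.int64(1
[... 1753 characters left out ...]
 np.int64(84), np.int64(77)), (np.int64(88), np.int64(82), np.int64(75)), (np.int64(92), np.int64(87), np.int64(79)), (np.int64(92), np.int64(88), np.int64(81)), (np.int64(93), np.int64(89), np.int64(81)), (np.int64(94), np.int64(89), np.int64(82))]
edge [ 601.30708939 -123.79045271   84.        ] [595.76537347 -92.32740742  84.        ] tip [ 540.62760916 -117.2617562   123.9       ]
front [601.69788352 -55.76903771  84.        ] -79.97822773497872
right [ 718.96163745 -141.2349781    84.        ] -169.80451445273297
left [657.47314742  60.03900656  84.        ] -170.051727245715
corners [583.52452084  47.06869488] [ 619.94820414 -159.04225273] 209.30458053411283 [601.73636249 -55.98677893]
```

Run:
```python
from h import *
d=load("w2")
for x in (601,607,613.7):
    print(x,[ (z,proj(d,[x,-123.8,z]).round(1)) for z in (84,68,0)])
print(d["pose"].round(3).tolist())
T=load("top0");print([proj(T,[601.7,-55.8,84])],T["image"][185:202,205].tolist())
crop(d,215,300,400,384,4,"w2c")
```

```text
601 [(84, array([240. , 332.8])), (68, array([240.9, 320.6])), (0, array([243.8, 280.6]))]
607 [(84, array([239.1, 337.4])), (68, array([240. , 325.1])), (0, array([243. , 284.4]))]
613.7 [(84, array([238.1, 342.5])), (68, array([239., 330.])), (0, array([242.2, 288.7]))]
[[-0.173, 0.934, 0.313, 378.102], [0.985, 0.164, 0.055, -145.97], [-0.0, 0.318, -0.948, 304.925], [0.0, 0.0, 0.0, 1.0]]
[array([209.5116976 , 190.89949996])] [[88, 55, 33], [87, 53, 32], [88, 53, 32], [87, 53, 31], [87, 54, 33], [83, 50, 29], [72, 45, 30], [71, 62, 53], [109, 106, 96], [117, 113, 103], [116, 113, 103], [120, 116, 106], [120, 116, 107], [148, 144, 131], [204, 198, 180], [213, 208, 189], [213, 207, 189]]
```

View pics/w2c.png

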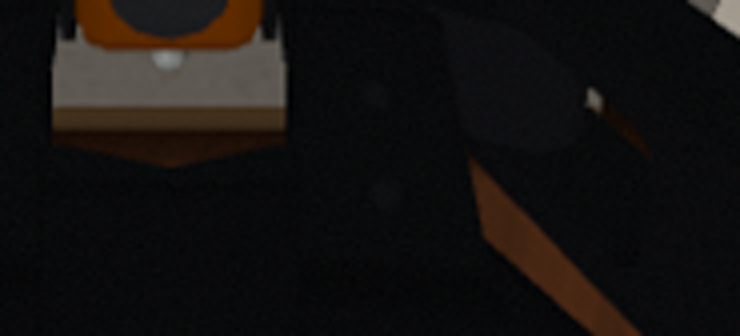

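The front edge reads about (599,-56) at mid-width with yaw 10°, and both views agree within 3 mm. The hook sits straight in the grip. Next I lower it in front of the stand, near the right end of the loop's range.

Emit:
jog_arm:
  moves: "0 -13 20 0 0;0 -27 45 0 0;0 -27 70 0 0;0 -27 84 0 0;0 -27 89 0 0;0 -27 89 0 0"

```text
time_s: 5.88
tcp_pos: [463.2, -160.9, 72.6]
ee_rot: [[-0.986, -0.169, 0.0], [-0.169, 0.986, -0.0], [-0.0, -0.0, -1.0]]
wrist_force: [1.1, 0.3, -0.4]
opening: 21.2
gripper_force: 49.4
```

```bash
cat >> h.py <<'E'
TH=np.radians(10.);O=np.array([657.5,-46.4])
def stand(s=None):
    s=s or status.observe();d=s["tcp_pos"][:2]-O;c,n=np.cos(TH),np.sin(TH);R=np.array([[c,n],[-n,c]])
    p=R@d;f=R@s["wrist_force"][:2]
    print("t %.2f tip xs %.1f ys %.1f top z %.1f underside %.1f | F stand %.1f %.1f %.1f | M %s open %.2f yawerr %.2f"%(s["time_s"],p[0]+83.9,p[1]+1,s["tcp_pos"][2]-37.8,s["tcp_pos"][2]-65.8,*f,s["wrist_force"][2],s["moment"].round(2),s["opening"],yawturn(10.,s)[1]))
E
python3 -c "from h import *;stand()"
```

```text
t 5.88 tip xs -127.3 ys -78.0 top z 34.8 underside 6.8 | F stand 1.1 0.1 -0.4 | M [ 0.01 -0.02  0.04] open 21.23 yawerr -0.26
```

Emit:
jog_arm:
  moves: "-20 0 0 -0.004 0;-45 0 0 -0.004 0;-70 0 0 -0.004 0;-88 0 0 -0.004 0;-100 0 0 -0.004 0;-107 0 0 -0.004 0;-110 0 0 -0.004 0;-110 0 0 -0.004 0"
  squeeze: 40

```text
time_s: 6.88
tcp_pos: [571.1, -142.0, 72.2]
ee_rot: [[-0.985, -0.173, -0.001], [-0.173, 0.985, 0.0], [0.001, 0.0, -1.0]]
wrist_force: [-0.5, 0.0, -1.0]
opening: 21.4
gripper_force: 49.4
```

Emit:
jog_arm:
  moves: "0 0 -3 0 0;0 0 -6 0 0;0 0 -10 0 0;0 0 -14 0 0;0 0 -17 0 0;0 0 -17 0 0"
  squeeze: 30

```text
time_s: 7.62
tcp_pos: [571.9, -142.1, 89.8]
ee_rot: [[-0.985, -0.173, 0.001], [-0.173, 0.985, -0.0], [-0.001, -0.0, -1.0]]
wrist_force: [0.0, -0.8, -2.6]
opening: 21.5
gripper_force: 49.4
```

```bash
python3 -c "from h import *;stand()"
```

```text
t 7.62 tip xs -17.1 ys -78.4 top z 52.0 underside 24.0 | F stand -0.1 -0.8 -2.6 | M [-0.01 -0.02 -0.01] open 21.54 yawerr -0.02
```

Emit:
jog_arm:
  moves: "0 1 0 0 0;0 2 0 0 0;0 3 0 0 0;0 4 0 0 0;0 5 0 0 0;0 6 0 0 0"
  squeeze: 20

```text
time_s: 8.38
tcp_pos: [570.4, -136.0, 89.3]
ee_rot: [[-0.985, -0.173, -0.0], [-0.173, 0.985, 0.0], [0.0, 0.0, -1.0]]
wrist_force: [-0.4, -0.7, -1.2]
opening: 21.5
gripper_force: 49.4
```

```bash
python3 -c "from h import *;stand()"
```

```text
t 8.38 tip xs -17.4 ys -72.2 top z 51.5 underside 23.5 | F stand -0.5 -0.6 -1.2 | M [-0.04 -0.07  0.03] open 21.48 yawerr -0.02
```

Emit:
jog_arm:
  moves: "0 1 0 0 0.1;0 2 0 0 0.1;0 3 0 0 0.1;0 4 0 0 0.1;0 5 0 0 0.1;0 6 0 0 0.1"
  squeeze: 22

```text
time_s: 9.12
tcp_pos: [569.4, -130.1, 89.3]
ee_rot: [[-0.985, -0.173, 0.0], [-0.173, 0.985, -0.0], [-0.0, -0.0, -1.0]]
wrist_force: [0.0, 0.2, -2.0]
opening: 21.6
gripper_force: 49.4
```

```bash
python3 -c "from h import *;stand()"
```

```text
t 9.12 tip xs -17.4 ys -66.2 top z 51.5 underside 23.5 | F stand 0.1 0.2 -2.0 | M [-0.04  0.01  0.01] open 21.65 yawerr -0.02
```

Emit:
jog_arm:
  moves: "0 1 0 0 0;0 2 0 0 0;0 3 0 0 0;0 4 0 0 0;0 5 0 0 0;0 6 0 0 0"

```text
time_s: 9.88
tcp_pos: [568.4, -124.2, 89.3]
ee_rot: [[-0.985, -0.173, 0.0], [-0.173, 0.985, 0.0], [-0.0, -0.0, -1.0]]
wrist_force: [-0.3, -0.0, -0.7]
opening: 21.5
gripper_force: 49.4
```

Emit:
jog_arm:
  moves: "0 1 0 0 0;0 2 0 0 0;0 3 0 0 0;0 4 0 0 0;0 5 0 0 0;0 6 0 0 0"

```text
time_s: 10.62
tcp_pos: [567.4, -118.3, 89.4]
ee_rot: [[-0.985, -0.173, 0.0], [-0.173, 0.985, -0.0], [-0.0, -0.0, -1.0]]
wrist_force: [0.4, -0.3, -1.6]
opening: 21.9
gripper_force: 49.4
```

Emit:
jog_arm:
  moves: "0 1 0 0 0;0 2 0 0 0;0 3 0 0 0;0 4 0 0 0;0 5 0 0 0;0 6 0 0 0"

```text
time_s: 11.38
tcp_pos: [566.3, -112.4, 89.3]
ee_rot: [[-0.985, -0.173, -0.0], [-0.173, 0.985, -0.0], [0.0, 0.0, -1.0]]
wrist_force: [-0.4, 0.1, -1.5]
opening: 21.8
gripper_force: 49.4
```

Emit:
jog_arm:
  moves: "0 1 0 0 0;0 2 0 0 0;0 3 0 0 0;0 4 0 0 0;0 5 0 0 0;0 6 0 0 0"

```text
time_s: 12.12
tcp_pos: [565.3, -106.5, 89.3]
ee_rot: [[-0.985, -0.173, -0.0], [-0.173, 0.985, 0.0], [0.0, 0.0, -1.0]]
wrist_force: [-0.1, -0.6, -0.9]
opening: 21.1
gripper_force: 49.4
```

Emit:
jog_arm:
  moves: "0 1 0 0 0;0 2 0 0 0;0 3 0 0 0;0 4 0 0 0;0 5 0 0 0;0 6 0 0 0"

```text
time_s: 12.88
tcp_pos: [564.2, -100.6, 89.3]
ee_rot: [[-0.985, -0.173, -0.0], [-0.173, 0.985, -0.0], [0.0, -0.0, -1.0]]
wrist_force: [-0.2, 0.6, -1.4]
opening: 21.3
gripper_force: 49.4
```

Emit:
jog_arm:
  moves: "0 1 0 0 0;0 2 0 0 0;0 3 0 0 0;0 4 0 0 0;0 5 0 0 0;0 6 0 0 0"

```text
time_s: 13.62
tcp_pos: [563.2, -94.7, 89.3]
ee_rot: [[-0.985, -0.173, -0.0], [-0.173, 0.985, 0.0], [0.0, 0.0, -1.0]]
wrist_force: [-0.1, -0.0, -1.2]
opening: 21.3
gripper_force: 49.4
```

Emit:
jog_arm:
  moves: "0 1 0 0 0;0 2 0 0 0;0 3 0 0 0;0 4 0 0 0;0 5 0 0 0;0 6 0 0 0"

```text
time_s: 14.38
tcp_pos: [562.1, -88.8, 89.3]
ee_rot: [[-0.985, -0.173, 0.0], [-0.173, 0.985, 0.0], [-0.0, 0.0, -1.0]]
wrist_force: [-0.4, 0.6, -1.6]
opening: 21.7
gripper_force: 49.4
```

Emit:
jog_arm:
  moves: "0 1 0 0 0;0 2 0 0 0;0 3 0 0 0;0 4 0 0 0;0 5 0 0 0;0 6 0 0 0"

```text
time_s: 15.12
tcp_pos: [561.1, -82.9, 89.3]
ee_rot: [[-0.985, -0.173, -0.0], [-0.173, 0.985, 0.0], [0.0, 0.0, -1.0]]
wrist_force: [-0.6, 0.2, -1.7]
opening: 21.4
gripper_force: 49.4
```

Emit:
jog_arm:
  moves: "0 1 0 0 0;0 2 0 0 0;0 3 0 0 0;0 4 0 0 0;0 5 0 0 0;0 6 0 0 0;0 7 0 0 0"

```text
time_s: 16.0
tcp_pos: [559.9, -76.0, 89.4]
ee_rot: [[-0.985, -0.173, 0.0], [-0.173, 0.985, 0.0], [-0.0, 0.0, -1.0]]
wrist_force: [-0.2, -0.4, -1.6]
opening: 21.6
gripper_force: 49.4
```

Emit:
jog_arm:
  moves: "0 1 0 0 0;0 2 0 0 0;0 3 0 0 0;0 4 0 0 0;0 5 0 0 0;0 6 0 0 0;0 7 0 0 0"

```text
time_s: 16.88
tcp_pos: [559.3, -71.7, 89.6]
ee_rot: [[-0.985, -0.171, 0.001], [-0.171, 0.985, -0.006], [0.0, -0.006, -1.0]]
wrist_force: [0.1, -7.5, -2.7]
opening: 21.4
gripper_force: 49.4
```

```bash
python3 -c "from h import *;stand()"
```

```text
t 16.88 tip xs -17.2 ys -6.8 top z 51.8 underside 23.8 | F stand -1.2 -7.4 -2.7 | M [-2.17 -0.09 -0.69] open 21.44 yawerr -0.18
```

Sideways contact came at 7.4 N, so the loop's right side is found and its centre lies about 20 mm further left. I'll back off, lower, centre and raise.

Emit:
jog_arm:
  moves: "0 -2 0 0 0;0 -5 0 0 0;0 -5 5 0 0;0 -5 12 0 0;0 -5 17.5 0 0;0 1 17.5 0 0;0 10 17.5 0 0;0 17 17.5 0 0"

```text
time_s: 17.88
tcp_pos: [555.7, -51.6, 72.0]
ee_rot: [[-0.985, -0.174, 0.0], [-0.174, 0.985, 0.0], [-0.0, 0.0, -1.0]]
wrist_force: [-0.5, 0.5, -1.0]
opening: 21.7
gripper_force: 49.4
```

Emit:
jog_arm:
  moves: "0 0 -2 0 0;0 0 -4 0 0;0 0 -6 0 0;0 0 -8 0 0;0 0 -10 0 0"

```text
time_s: 18.5
tcp_pos: [555.8, -52.6, 82.0]
ee_rot: [[-0.985, -0.173, 0.0], [-0.173, 0.985, -0.0], [-0.0, -0.0, -1.0]]
wrist_force: [0.5, -0.7, -1.5]
opening: 21.5
gripper_force: 49.4
```

```bash
python3 -c "from h import *;stand()"
```

```text
t 18.50 tip xs -17.3 ys 12.6 top z 44.2 underside 16.2 | F stand 0.4 -0.8 -1.5 | M [-0.08 -0.   -0.03] open 21.45 yawerr -0.03
```

Emit:
jog_arm:
  moves: "0 0 -2 0 0;0 0 -4 0 0;0 0 -6 0 0;0 0 -8 0 0;0 0 -8.5 0 0"

```text
time_s: 19.12
tcp_pos: [555.9, -52.4, 90.5]
ee_rot: [[-0.985, -0.173, 0.0], [-0.173, 0.985, -0.0], [-0.0, -0.0, -1.0]]
wrist_force: [-0.4, -0.1, -1.6]
opening: 21.4
gripper_force: 49.4
```

Emit:
jog_arm:
  moves: "1 0 0 0 0;2 0 0 0 0;3 0 0 0 0;4 0 0 0 0;5 0 0 0 0;6 0 0 0 0"

```text
time_s: 19.88
tcp_pos: [550.3, -53.4, 90.4]
ee_rot: [[-0.985, -0.173, 0.001], [-0.173, 0.985, 0.0], [-0.001, 0.0, -1.0]]
wrist_force: [1.8, 0.4, -2.3]
opening: 21.5
gripper_force: 49.3
```

```bash
python3 -c "from h import *;stand()"
```

```text
t 19.88 tip xs -22.9 ys 12.7 top z 52.6 underside 24.6 | F stand 1.9 0.1 -2.3 | M [ 0.14 -0.42 -0.04] open 21.46 yawerr -0.02
```

Emit:
jog_arm:
  moves: "2 0 0 0 0;5 0 0 0 0;8 0 0 0 0;11 0 0 0 0;14 0 0 0 0;17 0 0 0 0;20 0 0 0 0;23 0 0 0 0"

```text
time_s: 20.88
tcp_pos: [527.2, -57.5, 90.5]
ee_rot: [[-0.985, -0.173, 0.0], [-0.173, 0.985, -0.0], [-0.0, -0.0, -1.0]]
wrist_force: [4.8, 0.5, -0.2]
opening: 21.8
gripper_force: 49.3
```

```bash
python3 -c "from h import *;stand()"
```

```text
t 20.88 tip xs -46.4 ys 12.7 top z 52.7 underside 24.7 | F stand 4.8 -0.3 -0.2 | M [ 0.12 -0.88  0.02] open 21.75 yawerr -0.02
```

Pulling at about 4 N, so the drawer is following.

Emit:
jog_arm:
  moves: "4 0 0 0 0;8 0 0 0 0;12 0 0 0 0;16 0 0 0 0;20 0 0 0 0;24 0 0 0 0;28 0 0 0 0;32 0 0 0 0"

```text
time_s: 21.88
tcp_pos: [495.5, -63.1, 90.4]
ee_rot: [[-0.985, -0.173, 0.0], [-0.173, 0.985, -0.0], [-0.0, -0.0, -1.0]]
wrist_force: [2.8, 0.2, -0.2]
opening: 21.5
gripper_force: 49.5
```

Emit:
jog_arm:
  moves: "4 0 0 0 0;8 0 0 0 0;12 0 0 0 0;16 0 0 0 0;20 0 0 0 0;24 0 0 0 0;27 0 0 0 0;29 0 0 0 0"

```text
time_s: 22.88
tcp_pos: [466.8, -68.0, 90.3]
ee_rot: [[-0.985, -0.173, -0.0], [-0.173, 0.985, 0.0], [0.0, 0.0, -1.0]]
wrist_force: [2.9, 0.4, 0.2]
opening: 21.8
gripper_force: 49.6
```

Run:
```python
from h import *
stand()
t=snap("top","t3");s=snap("scene","s3")
a=cv2.resize(s["image"][100:300,180:340],None,fx=2.4,fy=2.4,interpolation=2);b=cv2.resize(t["image"][95:275,150:320],None,fx=2.4,fy=2.4,interpolation=2)
c=np.zeros((480,a.shape[1]+b.shape[1],3),np.uint8);c[:a.shape[0],:a.shape[1]]=a;c[:b.shape[0],a.shape[1]:]=b;cv2.imwrite("pics/c3.png",c[:,:,::-1])
```

```text
t 22.88 tip xs -107.7 ys 12.8 top z 52.5 underside 24.5 | F stand 3.0 -0.1 0.2 | M [-0.04 -0.94 -0.06] open 21.80 yawerr -0.02
```

View pics/c3.png

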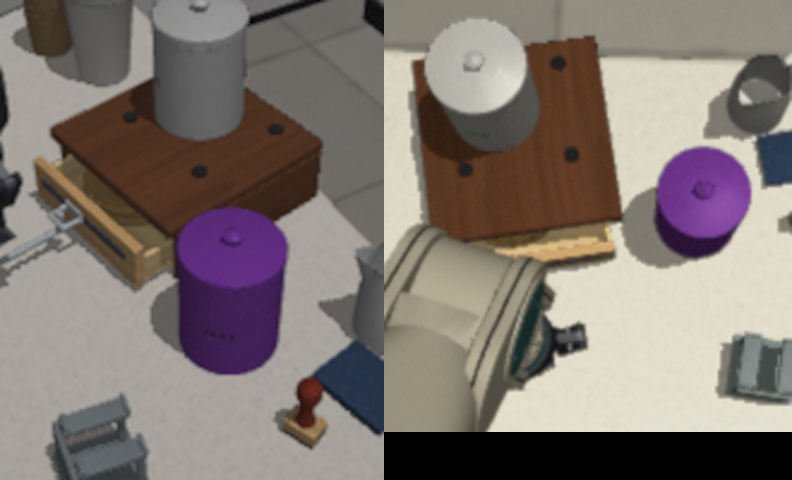

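The scene view shows the drawer well out, with the hook tip in the loop at about (66,215) of the crop and the canister undisturbed. I'll pull 5 mm more for margin, then unhook: forward 4, down 18, back 60.

Emit:
jog_arm:
  moves: "3 0 0 0 0;5 0 0 0 0;5 0 0 0 0;3 0 0 0 0;1 0 0 0 0;0.5 0 0 0 0"

```text
time_s: 23.72
tcp_pos: [465.9, -67.9, 89.9]
ee_rot: [[-0.985, -0.173, -0.002], [-0.173, 0.985, 0.0], [0.002, 0.001, -1.0]]
wrist_force: [0.4, 0.0, -0.7]
opening: 21.4
gripper_force: 49.4
```

```bash
python3 -c "from h import *;stand()"
```

```text
t 23.73 tip xs -108.5 ys 13.1 top z 52.1 underside 24.1 | F stand 0.4 -0.0 -0.7 | M [-0.01  0.05  0.04] open 21.40 yawerr -0.01
```

Emit:
jog_arm:
  moves: "0 0 3 0 0;0 0 7 0 0;0 0 11 0 0;0 0 15 0 0;0 0 17.5 0 0;0 0 17.5 0 0"

```text
time_s: 24.48
tcp_pos: [466.4, -68.1, 72.6]
ee_rot: [[-0.985, -0.173, -0.001], [-0.173, 0.985, 0.0], [0.001, 0.0, -1.0]]
wrist_force: [-0.1, 0.5, -1.0]
opening: 21.2
gripper_force: 49.4
```

```bash
python3 -c "from h import *;stand()"
```

```text
t 24.48 tip xs -108.0 ys 12.9 top z 34.8 underside 6.8 | F stand -0.0 0.6 -1.0 | M [-0.01  0.05  0.02] open 21.18 yawerr -0.02
```

Emit:
jog_arm:
  moves: "8 0 0 0 0;20 0 0 0 0;35 0 0 0 0;50 0 0 0 0;55 0 -10 0 0;55 -10 -45 0 0;60 -30 -75 0 0;60 -60 -90 0 0"

```text
time_s: 25.48
tcp_pos: [418.8, -138.4, 165.6]
ee_rot: [[-0.985, -0.174, 0.004], [-0.174, 0.985, -0.002], [-0.003, -0.002, -1.0]]
wrist_force: [-0.0, -0.0, -1.6]
opening: 22.0
gripper_force: 49.5
```

Run:
```python
from h import *
s=status.observe();print(s["tcp_pos"],s["wrist_force"],tohere([440,-329.8+27*.12,165]).round(1),tohere([467.4,-329.8,165]).round(1),yawturn(-7.07))
```

```text
[ 418.81312215 -138.38940482  165.56147293] [-0.03059311 -0.04426542 -1.57377992] [  12.  -189.     0.9] [ -14.5 -196.9    1. ] (np.float64(0.2986618780917305), np.float64(17.112065116106862))
```

Emit:
jog_arm:
  moves: "3 -30 0 0.05 0;6 -65 0 0.12 0;8 -100 0 0.2 0;6 -140 0 0.26 0;0 -170 0 0.299 0;-8 -190 0 0.299 0;-14.5 -197 0 0.299 0;-14.5 -197 0 0.299 0"

```text
time_s: 26.48
tcp_pos: [466.6, -329.1, 163.2]
ee_rot: [[-0.992, 0.124, 0.0], [0.124, 0.992, 0.0], [-0.0, 0.0, -1.0]]
wrist_force: [-0.9, 0.0, -1.3]
opening: 21.8
gripper_force: 49.4
```

Run:
```python
from h import *
d=snap("wrist","w4")
s=status.observe();print(s["tcp_pos"],tohere([467.4,-329.8,77.8]).round(1),yawturn(-7.07))
t=snap("top","t4")
a=cv2.resize(d["image"][140:384,150:390],None,fx=2.2,fy=2.2,interpolation=2);b=cv2.resize(t["image"][110:280,150:345],None,fx=1.3,fy=1.3,interpolation=2)
c=np.zeros((540,a.shape[1]+b.shape[1],3),np.uint8);c[:a.shape[0],:a.shape[1]]=a;c[:b.shape[0],a.shape[1]:]=b;cv2.imwrite("pics/c4.png",c[:,:,::-1])
```

```text
[ 466.12638445 -328.41125764  162.93676678] [-1.5 -1.3 85.1] (np.float64(-0.0009106375310667651), np.float64(-0.05217568719633903))
```

View pics/c4.png

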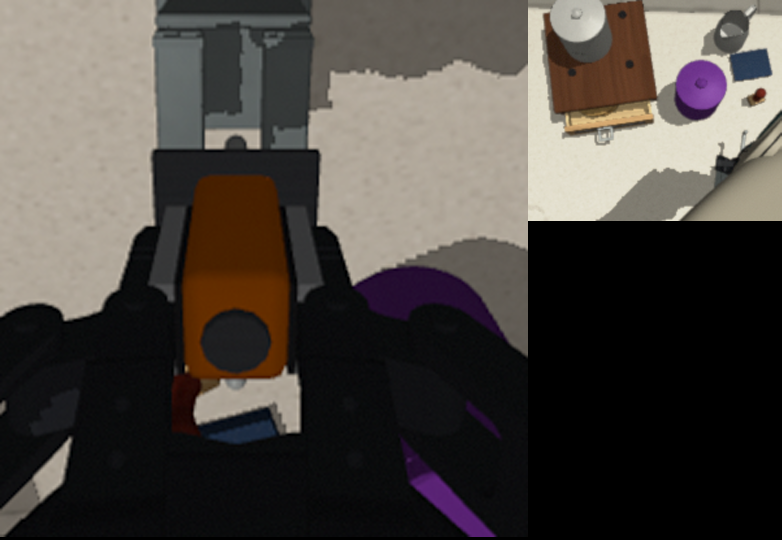

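The hook is centred over the rack gap (shank at crop (236,145), between the rails at x 203–262), and the drawer stays open with its loop in view. I'll lower it straight in.

Emit:
jog_arm:
  moves: "-1 -1 15 0 0;-1 -1 30 0 0;-1 -1 45 0 0;-1 -1 58 0 0;-1 -1 68 0 0;-1 -1 76 0 0;-1 -1 80 0 0;-1 -1 82 0 0"

```text
time_s: 27.58
tcp_pos: [467.4, -330.3, 80.8]
ee_rot: [[-0.992, 0.124, 0.0], [0.124, 0.992, -0.0], [-0.0, -0.0, -1.0]]
wrist_force: [0.3, 0.2, -0.4]
opening: 21.4
gripper_force: 49.4
```

Emit:
jog_arm:
  moves: "0 0 0.5 0 0;0 0 1 0 0;0 0 1.5 0 0;0 0 1.5 0 0"

```text
time_s: 28.08
tcp_pos: [467.2, -330.2, 79.4]
ee_rot: [[-0.992, 0.125, 0.0], [0.125, 0.992, -0.0], [-0.0, -0.0, -1.0]]
wrist_force: [-0.1, -0.1, -0.9]
opening: 21.1
gripper_force: 49.4
```

Run:
```python
from h import *
s=status.observe();print(s["tcp_pos"],s["wrist_force"],s["moment"],tohere([467.4,-329.8,77.8]).round(1))
```

```text
[ 467.23326434 -330.23231373   79.42014465] [-0.13205369 -0.08222988 -0.94589404] [-0.02998519  0.03342785  0.04394251] [-0.1  0.4  1.6]
```

Now the last 1.5 mm, then a gentle release. Opening fully to 114 mm over the backs stays above the rails.

Emit:
jog_arm:
  moves: "0 0 0.8 0 0;0 0 1.5 0 0;0 0 1.5 0 0;0 0 1.5 0 0.35;0 0 1.5 0 0.45;0 0 1.5 0 0.5;0 0 1.5 0 0.6;0 0 1.5 0 0.6"

```text
time_s: 29.08
tcp_pos: [467.2, -330.2, 77.8]
ee_rot: [[-0.992, 0.124, 0.0], [0.124, 0.992, -0.0], [-0.0, -0.0, -1.0]]
wrist_force: [0.5, 0.7, -0.5]
opening: 51.4
gripper_force: 0.0
```

Emit:
jog_arm:
  moves: "0 0 0 0 0.7;0 0 -8 0 0.7;0 0 -25 0 0.7;0 0 -50 0 0.7;0 0 -80 0 0.7;0 0 -120 0 0.7;20 0 -140 0 0.7;60 0 -140 0 0.7"

```text
time_s: 30.08
tcp_pos: [409.6, -324.7, 222.1]
ee_rot: [[-0.992, 0.123, 0.006], [0.123, 0.992, -0.006], [-0.006, -0.005, -1.0]]
wrist_force: [-0.7, 0.2, 0.1]
opening: 59.6
gripper_force: 0.0
```

Run:
```python
from h import *
d=snap("wrist","w5");s=snap("scene","s5");print(status.observe()["tcp_pos"],status.observe()["time_s"])
a=cv2.resize(s["image"][90:320,190:340],None,fx=2.2,fy=2.2,interpolation=2);b=cv2.resize(d["image"],None,fx=.85,fy=.85)
c=np.zeros((510,a.shape[1]+b.shape[1],3),np.uint8);c[:a.shape[0],:a.shape[1]]=a;c[:b.shape[0],a.shape[1]:]=b;cv2.imwrite("pics/c5.png",c[:,:,::-1])
```

```text
[ 405.19741329 -321.90073113  219.5983159 ] 30.175
```

View pics/c5.png

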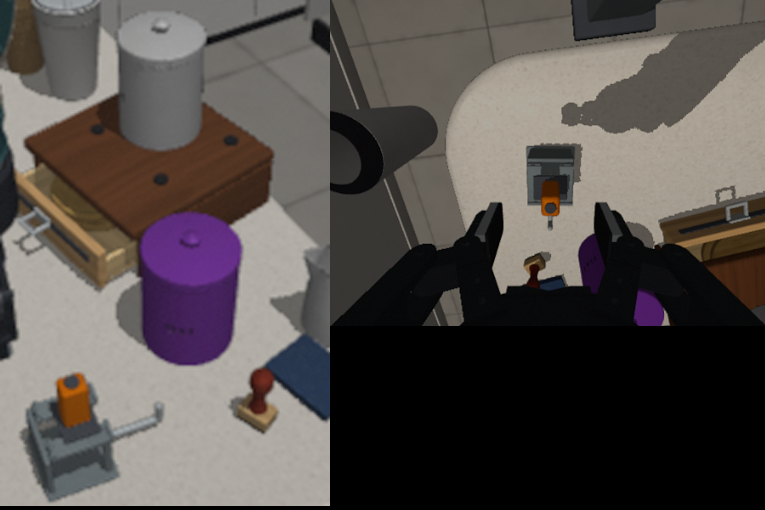

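The hook hangs upright in the rack as it did at the start, the drawer is open, the canister is in place and the gripper is clear.

Emit:
jog_arm:
  moves: "0 0 0 0 0.7;0 0 0 0 0.7;0 0 0 0 0.7;0 0 0 0 0.7"

```text
time_s: 30.68
tcp_pos: [408.1, -322.7, 217.6]
ee_rot: [[-0.992, 0.124, -0.0], [0.124, 0.992, 0.0], [0.0, 0.0, -1.0]]
wrist_force: [-0.7, -0.7, -0.1]
opening: 59.7
gripper_force: 0.0
```

```bash
python3 -c "
from cell import env;print(env.job_done())"
```

```text
the job is handed in; nothing more can be done
None
```

The job is handed in at 30.7 s: I drew the drawer open with the hook (about 9 cm, worked out from the hook's travel) and left it open, hung the hook back in its rack, and never touched the canister; the highest force I read against the stand was about 7.5 N.

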